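# Get the wax tin from behind the bottles

## Task

Get out the yellow-lidded wax tin that is hemmed in on the plywood tray: first stand the amber bottle, the blue can and the white glue bottle, all three, upright on the green side board without shifting the tin, then set the tin flat and centred on the round cork coaster in front of the chair leg. Only then stand the bottle, the can and the glue upright on the tray, each back in the very place where it stood at the start. Do not tip any of them over, and leave the black-lidded tin and the carton at the back of the tray where they are.

Things in the scene. Friction and masses are not known exactly. Their poses are not given: they have to be found in the camera images.
- wax_mid (a point): the wanted wax tin: round aluminium tin with a yellow lid, 64 mm in diameter, 26 mm tall; this point is its centre, 13 mm above its foot, z up. It starts on the tray, with the three tall things standing about 65 to 80 mm from it (centre to centre), one in front and one at each side
- shellac_mid (a point): amber glass bottle with black cap and a paper label, upright, 54 mm in diameter over the straight body (which reaches from the foot to at least 70 mm up), 96 mm tall overall; this point is its centre, 48 mm above its foot, z along its axis. At the start it stands on the tray, close in front of or beside the yellow-lidded tin
- lacquer_mid (a point): plain blue can with a steel lid, upright, 54 mm in diameter over the straight body (which reaches from the foot to at least 70 mm up), 96 mm tall overall; this point is its centre, 48 mm above its foot, z along its axis. At the start it stands on the tray, close in front of or beside the yellow-lidded tin
- glue_mid (a point): white glue bottle with a red pointed nozzle and a green band, upright, 54 mm in diameter over the straight body (which reaches from the foot to at least 70 mm up), 96 mm tall overall; this point is its centre, 48 mm above its foot, z along its axis. At the start it stands on the tray, close in front of or beside the yellow-lidded tin
- rack: plywood tray fixed to the bench, inside 210 mm (x) by 250 mm (y); things stand on its floor 8 mm above the bench; rims 8 mm thick, 22 mm high at the back (+x) and sides, open front; origin: centre of its underside, x from front to back. At the start the tall things stand about 58 mm before the origin (-x), and 70 mm left and right of it (+y, -y) 12 mm before it; which stands where changes
- sideboard: flat green painted board fixed to the bench, 280 mm (its x) by 140 mm (its y), 8 mm thick, empty at the start: the side area; origin at the centre of its underside. It lies on one side of the tray, the work mat on the other; they change sides
- work_spot (a point): centre of the top face of a round cork coaster, 84 mm in diameter, its top 12 mm above the bench, fixed on a black rubber work mat (280 mm along its x by 140 mm); z up, x towards a dark turned chair leg that lies across the mat in cradles 140 mm from the coaster's centre, up to 63 mm above the bench
- darkwax_mid (a point): bystander: round aluminium tin with a black lid, 64 mm in diameter, 26 mm tall, in the back left corner of the tray, about 100 mm from the yellow-lidded tin; this point is its centre
- carton_mid (a point): bystander: cardboard carton with a red band, 50 x 65 mm, 26 mm tall, in the back right corner of the tray; this point is its centre

How it is judged (in metres and radians):
On the way, in this order (a step that is already met when the one before it is completed fails the run):
1. the bottle, the can and the glue all stand upright and released on the green board, the wax tin still in its place (within 25 mm) (x of shellac_mid in the frame of sideboard between -0.135 and 0.135 m and y of shellac_mid in the frame of sideboard between -0.065 and 0.065 m and height (world z) of each of shellac_mid, lacquer_mid, glue_mid below 0.066 m and angle between each of shellac_mid, lacquer_mid, glue_mid's own z axis and vertical below 0.15 rad and linear speed of each of shellac, lacquer, glue below 0.03 m/s and angular speed of each of shellac, lacquer, glue below 0.3 rad/s and contact force between the fingers and shellac below 0.1 N and x of lacquer_mid in the frame of sideboard between -0.135 and 0.135 m and y of lacquer_mid in the frame of sideboard between -0.065 and 0.065 m and contact force between the fingers and lacquer below 0.1 N and x of glue_mid in the frame of sideboard between -0.135 and 0.135 m and y of glue_mid in the frame of sideboard between -0.065 and 0.065 m and contact force between the fingers and glue below 0.1 N and distance of wax_mid from where it was at the start of the episode below 0.025 m), for 0.2 s.
2. the wax tin stands released on the coaster, the other three still on the green board (horizontal distance between wax_mid and work_spot below 0.015 m and height (world z) of wax_mid below 0.033 m and angle between wax_mid's own z axis and vertical below 0.12 rad and linear speed of each of wax, shellac, lacquer, glue below 0.03 m/s and angular speed of each of wax, shellac, lacquer, glue below 0.3 rad/s and contact force between the fingers and wax below 0.1 N and x of shellac_mid in the frame of sideboard between -0.135 and 0.135 m and y of shellac_mid in the frame of sideboard between -0.065 and 0.065 m and height (world z) of each of shellac_mid, lacquer_mid, glue_mid below 0.066 m and angle between each of shellac_mid, lacquer_mid, glue_mid's own z axis and vertical below 0.15 rad and contact force between the fingers and shellac below 0.1 N and x of lacquer_mid in the frame of sideboard between -0.135 and 0.135 m and y of lacquer_mid in the frame of sideboard between -0.065 and 0.065 m and contact force between the fingers and lacquer below 0.1 N and x of glue_mid in the frame of sideboard between -0.135 and 0.135 m and y of glue_mid in the frame of sideboard between -0.065 and 0.065 m and contact force between the fingers and glue below 0.1 N), for 0.2 s.
At the end, for the whole second after the job is handed in: the amber bottle, the blue can and the glue each stand upright within 15 mm of where they were at the start, the wax tin stands flat on the coaster within 15 mm of its centre, the black-lidded tin and the carton are within 20 mm of where they were, and all is released and at rest (distance of each of shellac_mid, lacquer_mid, glue_mid from where it was at the start of the episode below 0.015 m and angle between each of shellac_mid, lacquer_mid, glue_mid, wax_mid's own z axis and vertical below 0.12 rad and linear speed of each of shellac, lacquer, glue, wax below 0.03 m/s and angular speed of each of shellac, lacquer, glue, wax below 0.3 rad/s and contact force between the fingers and shellac below 0.1 N and contact force between the fingers and lacquer below 0.1 N and contact force between the fingers and glue below 0.1 N and horizontal distance between wax_mid and work_spot below 0.015 m and height (world z) of wax_mid below 0.033 m and contact force between the fingers and wax below 0.1 N and distance of each of darkwax_mid, carton_mid from where it was at the start of the episode below 0.02 m); the robot touches nothing.
It fails at once if the bottle, the can, the glue or the wax tin is tipped over (more than about 35 degrees) (angle between any of shellac_mid, lacquer_mid, glue_mid, wax_mid's own z axis and vertical above 0.6 rad).
It fails at once if the black-lidded tin or the carton is pushed from its place by more than 40 mm (distance of any of darkwax_mid, carton_mid from where it was at the start of the episode above 0.04 m).
It also fails if it takes over 136 s, if anything falls off the work surface, if the arm or the gripper's body presses on something with over 40 N, if the wrist force passes 120 N, or if a joint passes its speed limit or range.

## Robot

A 6-joint arm with a two-finger parallel gripper is mounted at the origin on the work surface. World frame = base frame: x ahead of the robot, y to its left, z up, the work surface at z = 0. Lengths are in mm, angles in rad, forces in N, time in s.
With the tool pointing down it reaches from about 400 to 925 mm from the base axis. Payload 12.5 kg.
Tool frame: the origin (TCP) lies between the finger pads; the fingertips stand 11 mm ahead of it and the grasp point (between the pads) lies 8 mm behind it (env.tip_extent is the distance from the TCP to the fingertips, in mm); x points along the fingers, z is the direction in which the jaws open and shut, and the axes are right-handed (so a half turn about x gives the same grasp; the last joint's range is limited). The gripper opens to 95 mm and grips with 3 to 60 N. Pads are 20 mm wide; open, the fingers measure 119 mm over their backs; the gripper's body (75 mm by 180 mm) begins 59 mm behind the grasp point.
Start: joints at [-1.302, 0.491, 1.559, -0, 1.092, -0.106], TCP at [228.828, -581.623, 205.161] pointing down, gripper open.
Joint ranges: [-3.1, 3.1], [-0.84, 2.19], [0.05, 2.79], [-1.13, 4.28], [0.06, 2.93], [-2.69, 2.69]. Speed limits (rad/s): [2.22, 2.22, 2.79, 3.14, 3.14, 3.14].

## Interface

Orientations are given as [roll, pitch, yaw] about the fixed x, y, z axes, in that order (R = Rz(yaw) Ry(pitch) Rx(roll)).
In Python, from cell import status, imaging, env gives the robot as it stands. The module is installed in compiled form; this text tells all that it offers.
- The arm moves only by the tool apply_moves, never from a script. Its argument "increments" is a list of rows, each a list of 5 numbers: the closure, from 0 (fully open) to 1 (shut), then the shift along the tool's x, y, z in mm, then the turn about the tool's x in degrees. A call has 1 to 10 rows; each row shifts and turns the commanded pose from where the row before left it, along the tool's axes as they then stand; what a row does not reach is not made up. A row lasts 1/10 s, in which the tool goes at most 50 mm and 8.59 degrees, less where a joint would pass 70% of its speed; a pose out of reach is approached as far as the arm can. A call with a gripper value outside its range is refused whole. The fingers move at their own pace and stop on an object; the grip force is fixed at half the most. Time passes only in rows, so rows that do not move let the fingers close. It gives the time, the measured TCP pose, the force and the opening at its end, in the units of the state.
- status.state(): the state, without advancing time (a new reading comes with each control period).
- imaging.read_camera(name): name is "scene" or "top"; returns a dict with "pixels" (420x560x3 uint8, red, green, blue), "fovy" (degrees; the focal length in pixels is half the picture's height over the tangent of half this angle, whatever the lens; pixels are square), "cx", "cy" (the principal point, pixels), "distortion" ([k1, k2, p1, p2, k3] as OpenCV has them; the pictures are not rectified), "R" (3x3) and "t" (3): a world point X has camera coordinates R X + t. Camera axes: x right, y down, z forward; pixel columns grow to the right and rows downward; lengths in mm; the calibration is good to about 2 mm. A picture is of the moment at which its call begins. There is no depth.
- env.job_done(): hands the job in, once; it reports no verdict.
The state is a dict: "t": time; "joints": joint angles; "qvel": joint speeds; "tau": joint torques, N m; "eef_pos": TCP position; "tcp_rot": TCP orientation; "ft_force": force on the tool from outside, world axes, zero at the start; "moment": the same for the moment, N m; "opening": opening from 0.0 (shut) to 1.0 (fully open).
Only numpy, scipy, OpenCV 4.12 (cv2) and the standard library are available. Lean on these libraries where they do the work, as an engineer would, in place of code of your own. Each camera call takes 0.05 s, during which the arm holds its last target. There are 200 camera calls.

## Working session

There is one attempt and no reset: what is moved stays moved. The work goes in short steps, Python scripts to look and compute and a tool call to move; the robot and the scene stay as the last step left them, time stands still between calls to the robot, and variables do not carry over. Pictures are saved under pics/ and viewed, about 12 in all and at most 16, crops included, and the job is handed in when it is done.

Besides the shell and the picture viewer there is one more tool, called as name([rows], argument=value, ...), one row to a line, values as JSON. apply_moves: Moves the arm, as the interface text tells. Its arguments: {"type":"object","properties":{"increments":{"type":"array"}},"required":["increments"]}

```bash
mkdir -p pics
cat > h.py <<'E'
import numpy as np, cv2
from cell import status, imaging, env
def cam(n):
    c=imaging.read_camera(n); f=c["pixels"].shape[0]/2/np.tan(np.radians(c["fovy"])/2)
    c["K"]=np.array([[f,0,c["cx"]],[0,f,c["cy"]],[0,0,1.]]); c["D"]=np.array(c["distortion"],float)
    c["R"]=np.array(c["R"]);c["t"]=np.array(c["t"]); return c
def save(c,n): cv2.imwrite("pics/"+n,c["pixels"][:,:,::-1])
def back(c,px,z):
    p=cv2.undistortPoints(np.array(px,float).reshape(-1,1,2),c["K"],c["D"]).reshape(-1,2)
    d=np.c_[p,np.ones(len(p))]@c["R"]; o=-c["R"].T@c["t"]
    return o+d*((z-o[2])/d[:,2])[:,None]
def proj(c,X):
    return cv2.projectPoints(np.array(X,float).reshape(-1,1,3),cv2.Rodrigues(c["R"])[0],c["t"],c["K"],c["D"])[0].reshape(-1,2)
E
python3 - <<'E'
from h import *
s=status.state();print(s)
for n in("top","scene"):
    c=cam(n);save(c,n+"0.png");print(n,-c["R"].T@c["t"],c["fovy"],c["R"].round(2).tolist(),c["D"])
E
```

```text
{'t': 0.0, 'joints': array([-1.30159803e+00,  4.91531161e-01,  1.55944949e+00, -4.14658284e-05,
        1.09171716e+00, -1.05602037e-01]), 'qvel': array([-0.00203062,  0.0004983 , -0.00074217, -0.00048229,  0.00020782,
       -0.00036569]), 'tau': array([-3.95798052e-03, -6.12661028e+01, -2.58192533e+01,  6.92248112e-02,
        4.82149667e-02, -1.11786962e-04]), 'eef_pos': array([ 228.74474783, -581.35617317,  204.5793904 ]), 'tcp_rot': array([3.06925537, 1.56969055, 1.87327851]), 'ft_force': array([-0.07579769,  0.43238564,  0.10319032]), 'moment': array([-0.00256557, -0.00131914, -0.02450214]), 'opening': 0.9966151752578112}
top [ 431.09253909   13.6417238  1044.38082126] 49.46040542021016 [[-0.01, -1.0, 0.03], [-0.99, 0.0, -0.12], [0.12, -0.03, -0.99]] [-0.09649184  0.          0.          0.          0.        ]
scene [1126.82240592   17.10391013  891.58355306] 51.51507309704373 [[-0.05, 1.0, 0.01], [0.81, 0.05, -0.58], [-0.58, -0.02, -0.81]] [0.04165094 0.         0.         0.         0.        ]
```

View pics/top0.png

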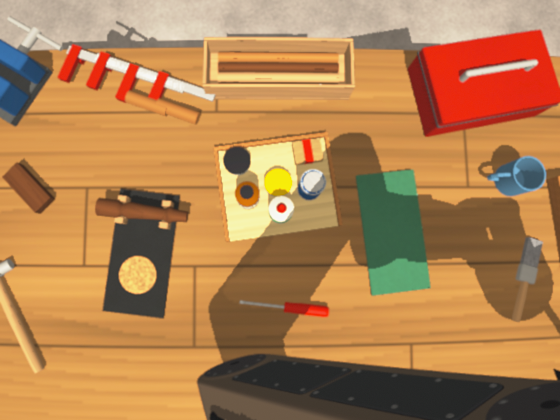

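View pics/scene0.png

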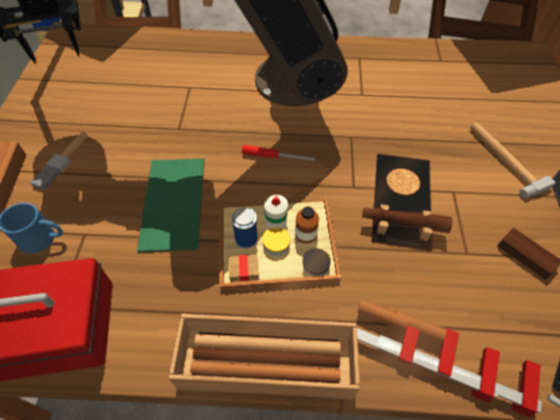

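Run:
```python
from h import *
ims=[]
for n,(x,y,w,h) in (("top",(205,125,150,120)),("scene",(210,185,140,110))):
    c=cam(n);p=c["pixels"];hsv=cv2.cvtColor(p,cv2.COLOR_RGB2HSV)
    ims.append(cv2.resize(p[y:y+h,x:x+w],(5*w,5*h) if n=="top" else (5*w,5*h),interpolation=cv2.INTER_CUBIC))
    cv2.imwrite(f"pics/z{n}.png",ims[-1][:,:,::-1])
    def blob(lo,hi,z,name,box=None,hull=True):
        m=cv2.inRange(hsv,np.array(lo),np.array(hi))
        if box: k=np.zeros_like(m);k[box[1]:box[3],box[0]:box[2]]=255;m&=k
        cs=cv2.findContours(m,cv2.RETR_EXTERNAL,cv2.CHAIN_APPROX_NONE)[0]
        if not cs: print(name,"none");return
        q=max(cs,key=cv2.contourArea);r=cv2.minAreaRect(q);M=cv2.moments(q);ce=(M["m10"]/M["m00"],M["m01"]/M["m00"])
        print(n,name,np.round(ce,1),cv2.contourArea(q),back(c,[ce],z)[0].round(1),"box",back(c,cv2.boxPoints(r),z).round(0)[:,:2].tolist())
    blob((26,200,150),(32,255,255),34,"yellow",(x,y,x+w,y+h))
    blob((65,100,40),(85,255,255),8,"green",(345,160,440,305) if n=="top" else (130,150,210,255))
    blob((10,80,150),(25,255,255),12,"cork",(112,250,165,300) if n=="top" else (383,165,423,198))
```

```text
top yellow [277.5 180.1] 453.5 [613.2 -17.4  34. ] box [[636.0, 15.0], [642.0, -45.0], [589.0, -50.0], [583.0, 9.0]]
top green [392.4 232.3] 6447.5 [ 495.5 -282.7    8. ] box [[626.0, -203.0], [644.0, -340.0], [369.0, -364.0], [355.0, -231.0]]
top cork [137.2 274.5] 1097.0 [403.2 298.6  12. ] box [[403.0, 359.0], [463.0, 300.0], [403.0, 239.0], [344.0, 298.0]]
yellow none
scene green [172.  205.9] 4685.5 [ 516.1 -281.1    8. ] box [[644.0, -334.0], [358.0, -387.0], [362.0, -230.0], [647.0, -199.0]]
scene cork [403.  181.2] 622.0 [406.4 298.6  12. ] box [[368.0, 261.0], [363.0, 345.0], [446.0, 334.0], [451.0, 254.0]]
```

View pics/ztop.png

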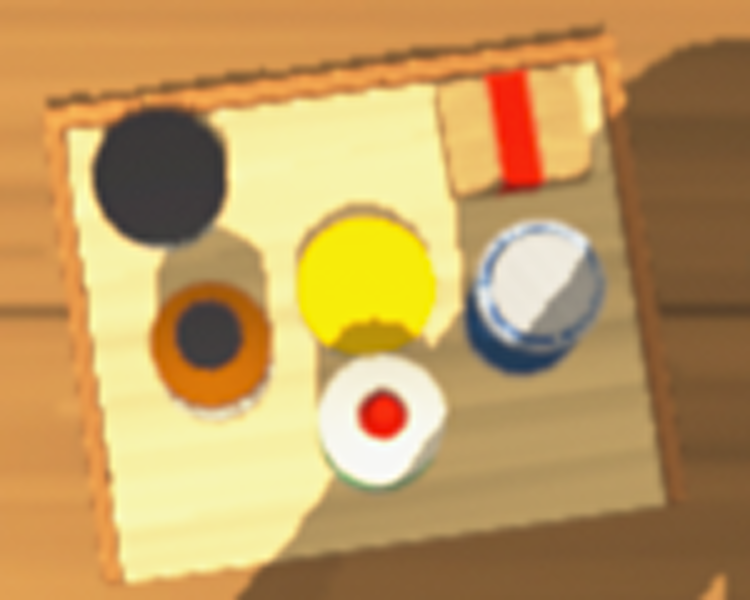

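View pics/zscene.png

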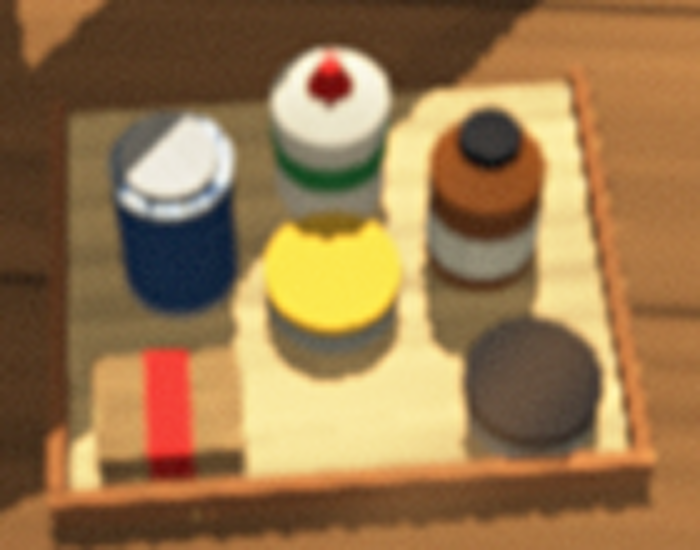

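Run:
```python
from h import *
T=cam("top");S=cam("scene")
P={"amber":((246.6,192),(308.4,212.4),104),"can":((313.2,182.4),(244.6,218),104),"glue":((281.4,207.6),(276.2,196),104),"wax":((278.2,181.8),(276.6,239.4),34)}
W={}
for k,(a,b,z) in P.items():
    A=back(T,[a],z)[0];B=back(S,[b],z)[0];W[k]=(A+B)[:2]/2;print(k,A.round(1),B.round(1))
print("tray",back(T,[(229.4,241),(338.6,225.6)],8).round(1).tolist(),back(T,[(205+47/5,125+105/5),(205+605/5,125+28/5)],22).round(1).tolist())
print("trayS",back(S,[(210+654/5,185+458/5),(210+52/5,185+492/5)],22).round(1).tolist(),back(S,[(210+68/5,185+112/5)],8).round(1))
print("greenT",back(T,[(357,177),(412,170),(430,288),(371,295)],8).round(0)[:,:2].tolist())
print("greenS",back(S,[(154,160),(204,159),(198,248),(138,251)],8).round(0)[:,:2].tolist())
# fit tray yaw from bottles
m={"amber":(-12,70),"can":(-12,-70),"glue":(-58,0)}
from scipy.optimize import least_squares
def f(q):
    c,s=np.cos(q[2]),np.sin(q[2]);return np.concatenate([q[:2]+np.array([[c,-s],[s,c]])@m[k]-W[k] for k in m])
r=least_squares(f,[620,0,0]);print(r.x,r.fun.round(1))
```

```text
amber [575.5  49.3 104. ] [582.4  52.3 104. ]
can [595.5 -90.2 104. ] [605.3 -85.9 104. ]
glue [542.5 -22.9 104. ] [541.8 -21.  104. ]
wax [609.2 -19.   34. ] [613.3 -15.9  34. ]
tray [[478.1, 91.9, 8.0], [511.8, -157.6, 8.0]] [[695.1, 126.6, 22.0], [731.9, -131.4, 22.0]]
trayS [[692.7, 130.1, 22.0], [723.7, -131.2, 22.0]] [[ 513.3 -153.6    8. ]]
greenT [[625.0, -204.0], [642.0, -336.0], [366.0, -367.0], [353.0, -228.0]]
greenS [[370.0, -358.0], [358.0, -227.0], [631.0, -197.0], [647.0, -333.0]]
[ 6.00863937e+02 -1.58455649e+01  1.42641110e-01] [ 0.1  0.9 -1.4  1.2  1.3 -2.1]
```

```bash
cat >> h.py <<'E'
from scipy.spatial.transform import Rotation as Ro
def go(x,y,z,yaw=None):
    s=status.state();R=Ro.from_euler("xyz",s["tcp_rot"]).as_matrix()
    d=R.T@(np.array([x,y,z])-s["eef_pos"])
    out="t %.1f pos %s op %.2f F %s tool-shift %s"%(s["t"],s["eef_pos"].round(1),s["opening"],s["ft_force"].round(1),d.round(1))
    a=np.degrees(np.arctan2(R[1,2],R[0,2])); out+=" jawdir %.1f"%a
    if yaw is not None: out+=" turn(+x tool = cw from above) %.1f"%((a-yaw+90)%180-90)
    print(out); return R
E
python3 - <<'E'
from h import *
print(go(542,-22,200,97).round(3))
E
```

```text
t 0.3 pos [ 228.8 -581.5  205. ] op 1.00 F [ 0.5  0.6 -0.3] tool-shift [   5.1  496.3 -406.1] jawdir -68.5 turn(+x tool = cw from above) 14.5
[[-0.     0.931  0.366]
 [ 0.     0.366 -0.931]
 [-1.     0.    -0.   ]]
```

apply_moves([
  [0.2,0,0,0,7.25],
  [0.2,0,0,0,7.25],
  [0.2,0,29,-40,0],
  [0.2,0,29,-40,0],
  [0.2,0,29,-40,0],
  [0.2,0,29,-40,0],
  [0.2,0,29,-40,0],
  [0.2,0,29,-40,0],
  [0.2,0,29,-40,0],
  [0.2,0,29,-40,0],
])

```text
t: 1.3
eef_pos: [420.9, -234.0, 205.3]
tcp_rot: [0.771, 1.57, -0.678]
ft_force: [1.1, -0.4, 0.3]
opening: 0.802
```

apply_moves([
  [0.2,0,29,-40,0],
  [0.2,0,29,-40,0],
  [0.2,0,29,-40,0],
  [0.2,0,29,-40,0],
  [0.2,0,29,-38,0],
  [0.2,0,0,0,0],
  [0.2,0,0,0,0],
])

```text
t: 2.0
eef_pos: [540.1, -20.8, 204.8]
tcp_rot: [-1.409, 1.57, -2.855]
ft_force: [-0.1, -0.0, 0.9]
opening: 0.8
```

Run:
```python
from h import *
go(542,-22,54,97)
c=cam("scene");p=c["pixels"][150:300,200:360];cv2.imwrite("pics/s1.png",cv2.resize(p,None,fx=5,fy=4)[:,:,::-1]) if 0 else cv2.imwrite("pics/s1.png",cv2.resize(p,(640,600))[:,:,::-1])
```

```text
t 2.0 pos [540.1 -20.8 204.8] op 0.80 F [-0.1 -0.   0.9] tool-shift [150.8   1.8   1.4] jawdir -82.9 turn(+x tool = cw from above) 0.1
```

View pics/s1.png

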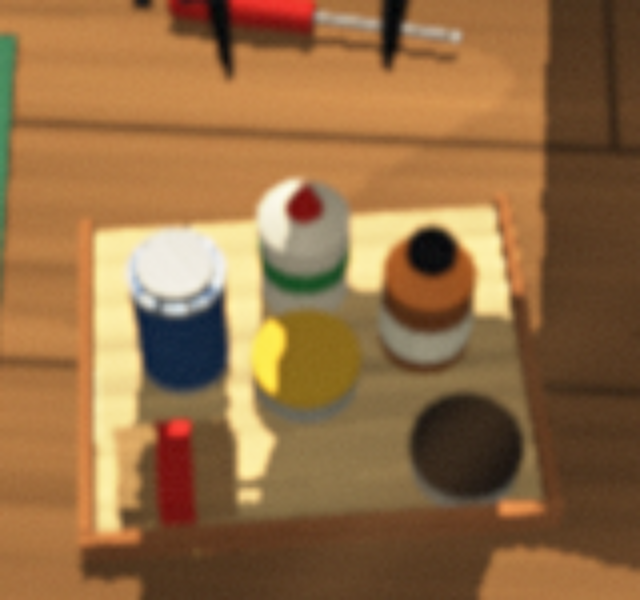

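The scene view shows the open fingertips (cols about 225 and 390) centred on the glue nozzle (col 305), all neighbours clear. I'll descend and grip.

apply_moves([
  [0.2,30,1,1,0],
  [0.2,30,1,0,0],
  [0.2,30,0,0,0],
  [0.2,30,0,0,0],
  [0.2,20,0,0,0],
  [0.2,11,0,0,0],
  [0.2,0,0,0,0],
  [0.6,0,0,0,0],
  [0.6,0,0,0,0],
  [0.6,0,0,0,0],
])

```text
t: 3.05
eef_pos: [542.7, -22.6, 55.1]
tcp_rot: [1.236, 1.569, -0.213]
ft_force: [0.0, -0.1, 0.4]
opening: 0.608
```

apply_moves([
  [0.6,0,0,0,0],
  [0.6,0,0,0,0],
  [0.6,0,0,0,0],
])

```text
t: 3.35
eef_pos: [542.7, -22.6, 54.9]
tcp_rot: [1.16, 1.569, -0.289]
ft_force: [-0.6, -1.2, 7.4]
opening: 0.556
```

apply_moves([
  [0.7,-10,0,0,0],
  [0.7,-20,0,0,0],
  [0.7,-30,0,0,0],
  [0.7,-30,0,0,0],
  [0.7,-30,0,0,0],
  [0.7,-20,-10.7,18.9,0],
  [0.7,0,-20,30,0],
  [0.7,0,-20,30,0],
  [0.7,0,-20,30,0],
  [0.7,0,-20,30,0],
])

```text
t: 4.35
eef_pos: [468.0, -172.1, 194.6]
tcp_rot: [-1.61, 1.571, -3.058]
ft_force: [0.4, -0.1, -3.4]
opening: 0.563
```

apply_moves([
  [0.7,0,-20,30,0],
  [0.7,0,-20,30,0],
  [0.7,0,-20,30,0],
  [0.7,0,-15,20,0],
  [0.7,20,0,0,0],
  [0.7,30,0,0,0],
  [0.7,30,0,0,0],
  [0.7,0,0,0,0],
  [0.7,0,0,0,0],
])

```text
t: 5.25
eef_pos: [408.1, -289.6, 114.8]
tcp_rot: [-2.395, 1.57, 2.439]
ft_force: [-0.1, 0.9, -3.4]
opening: 0.563
```

Run:
```python
from h import *
go(409,-290,55,97)
c=cam("scene");save(c,"s2.png")
```

```text
t 5.2 pos [ 408.1 -289.6  114.8] op 0.56 F [-0.1  0.9 -3.4] tool-shift [59.8  0.9  0.6] jawdir -83.0 turn(+x tool = cw from above) -0.0
```

View pics/s2.png

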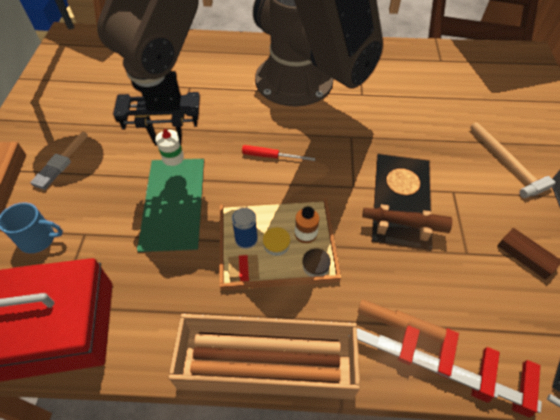

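The glue is held upright above the near end of the green board. I'll lower it, release it and rise.

apply_moves([
  [0.7,30,1,0,0],
  [0.7,15,0,0,0],
  [0.7,10,0,0,0],
  [0.7,4.5,0,0,0],
  [0.7,0,0,0,0],
  [0.2,0,0,0,0],
  [0.2,0,0,0,0],
  [0.2,0,0,0,0],
  [0.2,0,0,0,0],
  [0.2,0,0,0,0],
])

```text
t: 6.3
eef_pos: [409.0, -289.6, 54.8]
tcp_rot: [0.573, 1.57, -0.876]
ft_force: [0.9, 0.2, -0.4]
opening: 0.798
```

apply_moves([
  [0.2,-20,0,0,0],
  [0.2,-30,0,0,0],
  [0.2,-40,0,0,0],
  [0.2,-40,0,0,0],
  [0.2,-20,17.2,-7,0],
  [0.2,0,33,-25,0],
  [0.2,0,33,-29,0],
  [0.2,0,33,-29,0],
  [0.2,0,33,-29,0],
  [0.2,0,33,-29,0],
])

```text
t: 7.3
eef_pos: [572.8, -118.9, 204.7]
tcp_rot: [0.167, 1.571, -1.282]
ft_force: [0.7, -1.1, 0.1]
opening: 0.802
```

apply_moves([
  [0.2,0,33,-29,0],
  [0.2,0,0,0,0],
  [0.2,0,0,0,0],
])

```text
t: 7.6
eef_pos: [601.1, -86.9, 204.2]
tcp_rot: [-1.739, 1.57, 3.097]
ft_force: [-0.6, -0.2, -1.1]
opening: 0.798
```

Run:
```python
from h import *
go(600,-88,55,97)
c=cam("scene");p=c["pixels"][110:290,120:360];cv2.imwrite("pics/s3.png",cv2.resize(p,(720,540))[:,:,::-1])
```

```text
t 7.6 pos [601.1 -86.9 204.2] op 0.80 F [-0.6 -0.2 -1.1] tool-shift [149.2  -1.1   1. ] jawdir -82.9 turn(+x tool = cw from above) 0.1
```

View pics/s3.png

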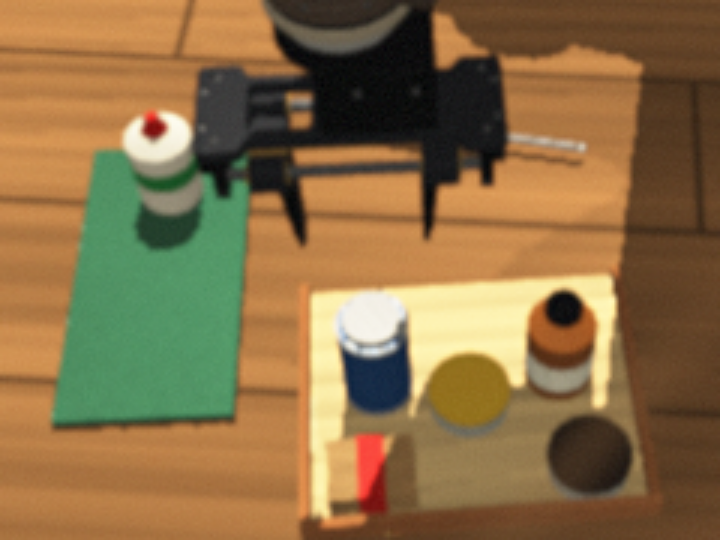

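The glue stands on the board, and the fingers sit over the can with the tin undisturbed. Next I'll grip the can and move it to the board's far end at (589, -272).

apply_moves([
  [0.2,30,-1,1,0],
  [0.2,30,0,0,0],
  [0.2,30,0,0,0],
  [0.2,30,0,0,0],
  [0.2,20,0,0,0],
  [0.2,9,0,0,0],
  [0.2,0,0,0,0],
  [0.7,0,0,0,0],
  [0.7,0,0,0,0],
  [0.7,0,0,0,0],
])

```text
t: 8.65
eef_pos: [600.6, -88.9, 56.7]
tcp_rot: [1.152, 1.569, -0.297]
ft_force: [-0.4, 0.9, -0.8]
opening: 0.601
```

apply_moves([
  [0.7,0,0,0,0],
  [0.7,0,0,0,0],
  [0.7,0,0,0,0],
])

```text
t: 8.95
eef_pos: [600.6, -88.9, 56.5]
tcp_rot: [1.082, 1.569, -0.367]
ft_force: [-0.6, -0.9, 6.1]
opening: 0.564
```

Run:
```python
from h import *
go(589,-272,55,97)
```

```text
t 8.9 pos [600.6 -88.9  56.5] op 0.56 F [-0.6 -0.9  6.1] tool-shift [  1.5 -33.8 180.3] jawdir -83.0 turn(+x tool = cw from above) -0.0
```

apply_moves([
  [0.7,-10,0,0,0],
  [0.7,-20,0,0,0],
  [0.7,-30,0,0,0],
  [0.7,-30,0,0,0],
  [0.7,-10,-4,20,0],
  [0.7,0,-6,32,0],
  [0.7,0,-6,32,0],
  [0.7,0,-6,32,0],
  [0.7,0,-6,32,0],
  [0.7,0,-6,32,0],
])

```text
t: 9.95
eef_pos: [587.9, -272.6, 156.0]
tcp_rot: [-2.275, 1.57, 2.559]
ft_force: [0.5, -1.0, -2.2]
opening: 0.56
```

apply_moves([
  [0.7,20,0,0,0],
  [0.7,30,0,0,0],
  [0.7,25,0,0,0],
  [0.7,15,0,0,0],
  [0.7,5,0,0,0],
  [0.7,0,0,0,0],
  [0.7,0,0,0,0],
])

```text
t: 10.65
eef_pos: [588.9, -271.8, 61.8]
tcp_rot: [0.878, 1.569, -0.571]
ft_force: [0.3, 0.7, -1.9]
opening: 0.563
```

apply_moves([
  [0.7,5,0,0,0],
  [0.7,0,0,0,0],
  [0.2,0,0,0,0],
  [0.2,0,0,0,0],
  [0.2,0,0,0,0],
  [0.2,0,0,0,0],
  [0.2,0,0,0,0],
  [0.2,-30,0,0,0],
  [0.2,-40,0,0,0],
  [0.2,-40,0,0,0],
])

```text
t: 11.65
eef_pos: [588.0, -271.4, 166.6]
tcp_rot: [-2.184, 1.57, 2.65]
ft_force: [-0.1, 0.6, 0.3]
opening: 0.802
```

apply_moves([
  [0.2,-38,0,0,0],
  [0.2,0,3,-35,0],
  [0.2,0,3,-36,0],
  [0.2,0,3,-36,0],
  [0.2,0,3,-36,0],
  [0.2,0,3,-36,0],
  [0.2,0,3,-36,0],
  [0.2,0,4,-36,0],
  [0.2,0,4,-36,0],
  [0.2,0,4,-36,0],
])

```text
t: 12.65
eef_pos: [578.6, 54.1, 203.7]
tcp_rot: [0.743, 1.571, -0.706]
ft_force: [0.3, 0.2, 0.0]
opening: 0.801
```

apply_moves([
  [0.2,0,0,0,0],
  [0.2,0,0,0,0],
])

```text
t: 12.85
eef_pos: [578.8, 53.2, 203.6]
tcp_rot: [-0.106, 1.571, -1.554]
ft_force: [-0.3, 0.2, -1.1]
opening: 0.798
```

Run:
```python
from h import *
go(579,51,55,97)
c=cam("scene");p=c["pixels"][110:290,120:360];cv2.imwrite("pics/s4.png",cv2.resize(p,(720,540))[:,:,::-1])
```

```text
t 12.8 pos [578.8  53.2 203.6] op 0.80 F [-0.3  0.2 -1.1] tool-shift [ 1.486e+02 -1.000e-01  2.200e+00] jawdir -82.9 turn(+x tool = cw from above) 0.1
```

View pics/s4.png

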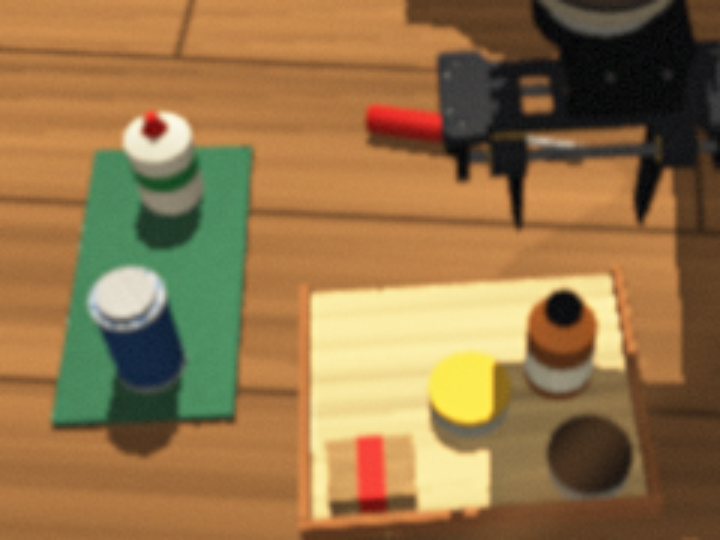

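The glue and can are on the board, and the tin hasn't moved. Next I'll grip the amber bottle.

apply_moves([
  [0.2,30,0,2,0],
  [0.2,30,0,0,0],
  [0.2,30,0,0,0],
  [0.2,30,0,0,0],
  [0.2,20,0,0,0],
  [0.2,8,0,0,0],
  [0.2,0,0,0,0],
  [0.7,0,0,0,0],
  [0.7,0,0,0,0],
  [0.7,0,0,0,0],
])

```text
t: 13.9
eef_pos: [579.6, 50.6, 56.6]
tcp_rot: [1.364, 1.569, -0.085]
ft_force: [1.3, -0.2, -0.4]
opening: 0.605
```

apply_moves([
  [0.7,0,0,0,0],
  [0.7,0,0,0,0],
  [0.7,0,0,0,0],
])

```text
t: 14.2
eef_pos: [579.5, 50.7, 56.4]
tcp_rot: [1.308, 1.57, -0.141]
ft_force: [-1.6, -0.8, 6.7]
opening: 0.56
```

Run:
```python
from h import *
go(499,-281,55,97)
```

```text
t 14.2 pos [579.5  50.7  56.4] op 0.56 F [-1.6 -0.8  6.7] tool-shift [   1.4 -120.2  319.4] jawdir -83.0 turn(+x tool = cw from above) -0.0
```

apply_moves([
  [0.7,-10,0,0,0],
  [0.7,-30,0,0,0],
  [0.7,-30,0,0,0],
  [0.7,-30,0,0,0],
  [0.7,-30,0,0,0],
  [0.7,-15,-12,20,0],
  [0.7,0,-12,33,0],
  [0.7,0,-12,33,0],
  [0.7,0,-12,33,0],
  [0.7,0,-12,33,0],
])

```text
t: 15.2
eef_pos: [537.3, -108.6, 201.2]
tcp_rot: [0.374, 1.571, -1.074]
ft_force: [0.0, 0.8, -2.3]
opening: 0.559
```

apply_moves([
  [0.7,0,-12,33,0],
  [0.7,0,-12,33,0],
  [0.7,0,-12,33,0],
  [0.7,0,-12,33,0],
  [0.7,0,-12,35,0],
  [0.7,0,0,0,0],
  [0.7,0,0,0,0],
  [0.7,30,0,0,0],
  [0.7,30,0,0,0],
  [0.7,30,0,0,0],
])

```text
t: 16.2
eef_pos: [499.0, -279.2, 110.2]
tcp_rot: [0.936, 1.57, -0.512]
ft_force: [1.8, -0.8, -3.8]
opening: 0.559
```

apply_moves([
  [0.7,30,0,0,0],
  [0.7,15,0,0,0],
  [0.7,5,0,0,0],
  [0.7,0,0,0,0],
  [0.7,0,0,0,0],
])

```text
t: 16.7
eef_pos: [499.3, -280.3, 61.7]
tcp_rot: [0.805, 1.569, -0.643]
ft_force: [-0.1, -0.0, -2.3]
opening: 0.561
```

apply_moves([
  [0.7,5,0,0,0],
  [0.7,0,0,0,0],
  [0.2,0,0,0,0],
  [0.2,0,0,0,0],
  [0.2,0,0,0,0],
  [0.2,0,0,0,0],
  [0.2,0,0,0,0],
  [0.2,-30,0,0,0],
  [0.2,-40,0,0,0],
  [0.2,-40,0,0,0],
])

```text
t: 17.7
eef_pos: [498.5, -280.3, 166.7]
tcp_rot: [-2.283, 1.57, 2.551]
ft_force: [0.3, -0.5, 0.0]
opening: 0.8
```

apply_moves([
  [0.0,-38,0,0,0],
  [0.0,0,15,-27,0],
  [0.0,0,16,-28,0],
  [0.0,0,16,-28,0],
  [0.0,0,16,-28,0],
  [0.0,0,16,-28,0],
  [0.0,0,16,-27,0],
  [0.0,0,16,-27,0],
  [0.0,0,16,-27,0],
  [0.0,0,16,-27,0],
])

```text
t: 18.7
eef_pos: [611.0, -16.7, 203.6]
tcp_rot: [-0.628, 1.571, -2.078]
ft_force: [0.1, 0.2, 1.1]
opening: 1.006
```

apply_moves([
  [0.0,30,0,0,0],
  [0.0,0,0,0,0],
  [0.0,0,0,0,0],
])

```text
t: 19.0
eef_pos: [610.5, -18.2, 173.7]
tcp_rot: [-1.723, 1.569, 3.111]
ft_force: [0.6, -0.4, 0.5]
opening: 1.0
```

Run:
```python
from h import *
go(611,-17.5,22,97)
c=cam("scene");p=c["pixels"][110:290,120:360];cv2.imwrite("pics/s5.png",cv2.resize(p,(720,540))[:,:,::-1])
```

```text
t 19.0 pos [610.5 -18.2 173.7] op 1.00 F [ 0.6 -0.4  0.5] tool-shift [151.6   0.8  -0.6] jawdir -83.0 turn(+x tool = cw from above) -0.0
```

View pics/s5.png

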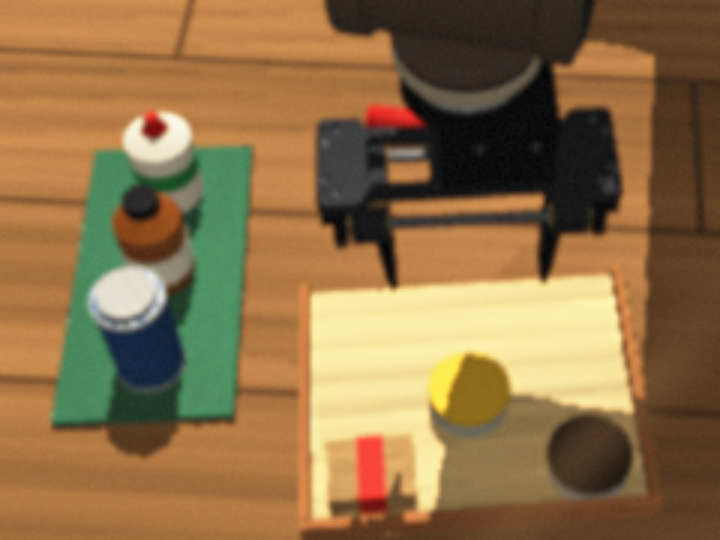

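All three stand on the board, and the tin sits alone under the centred, fully open fingers. I'll descend onto it.

apply_moves([
  [0.0,30,0,0,0],
  [0.0,35,0,0,0],
  [0.0,35,0,0,0],
  [0.0,25,0,0,0],
  [0.0,15,0,0,0],
  [0.0,10,0,0,0],
  [0.0,1,0,0,0],
  [0.0,0,0,0,0],
  [0.6,0,0,0,0],
  [0.6,0,0,0,0],
])

```text
t: 20.05
eef_pos: [611.2, -18.0, 23.6]
tcp_rot: [1.266, 1.569, -0.183]
ft_force: [-0.0, 0.5, 0.0]
opening: 0.884
```

apply_moves([
  [0.6,0,0,0,0],
  [0.6,0,0,0,0],
  [0.6,0,0,0,0],
  [0.6,0,0,0,0],
])

```text
t: 20.45
eef_pos: [610.8, -18.0, 22.8]
tcp_rot: [0.981, 1.571, -0.468]
ft_force: [-0.7, 0.4, 2.2]
opening: 0.652
```

Run:
```python
from h import *
go(404.5,298.6,27,97)
```

```text
t 20.4 pos [610.8 -18.   22.8] op 0.65 F [-0.7  0.4  2.2] tool-shift [  -4.3 -166.3 -339.3] jawdir -83.0 turn(+x tool = cw from above) -0.0
```

apply_moves([
  [0.6,0,0,0,0],
  [0.6,-10,0,0,0],
  [0.6,-25,0,0,0],
  [0.6,-30,0,0,0],
  [0.6,-35,0,0,0],
  [0.6,-25,-13,-27,0],
  [0.6,0,-17,-34,0],
  [0.6,0,-17,-35,0],
  [0.6,0,-17,-35,0],
  [0.6,0,-17,-35,0],
])

```text
t: 21.45
eef_pos: [509.0, 138.0, 148.1]
tcp_rot: [1.381, 1.571, -0.068]
ft_force: [0.6, 1.1, -1.8]
opening: 0.656
```

apply_moves([
  [0.6,0,-17,-35,0],
  [0.6,0,-17,-35,0],
  [0.6,0,-17,-35,0],
  [0.6,0,-17,-35,0],
  [0.6,0,-17,-33,0],
  [0.6,30,0,0,0],
  [0.6,30,0,0,0],
  [0.6,15,0,0,0],
  [0.6,0,0,0,0],
  [0.6,0,0,0,0],
])

```text
t: 22.45
eef_pos: [405.0, 298.4, 73.2]
tcp_rot: [0.737, 1.571, -0.712]
ft_force: [0.2, 0.4, -1.7]
opening: 0.656
```

Run:
```python
from h import *
go(404.5,298.6,27,97)
c=cam("scene");p=c["pixels"][120:270,340:540];cv2.imwrite("pics/s6.png",cv2.resize(p,(800,600))[:,:,::-1])
```

```text
t 22.4 pos [405.  298.4  73.2] op 0.66 F [ 0.2  0.4 -1.7] tool-shift [46.2 -0.4 -0.3] jawdir -83.0 turn(+x tool = cw from above) -0.0
```

View pics/s6.png

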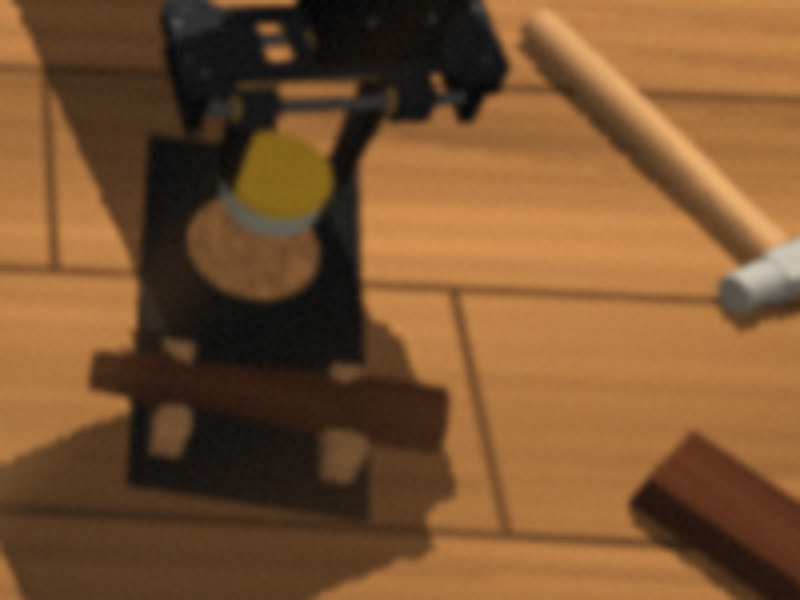

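Run:
```python
from h import *
c=cam("scene");print(back(c,[(409.2,164.2)],84.4).round(1),back(c,[(403.5,181.7)],12).round(1))
```

```text
[[411.5 296.2  84.4]] [[408.1 299.8  12. ]]
```

apply_moves([
  [0.6,20,-2,-1,0],
  [0.6,15,0,0,0],
  [0.6,8,0,0,0],
  [0.6,3,0,0,0],
  [0.6,0,0,0,0],
  [0.6,0,0,0,0],
])

```text
t: 23.15
eef_pos: [403.0, 299.3, 27.2]
tcp_rot: [1.872, 1.57, 0.422]
ft_force: [-0.6, 0.6, -1.5]
opening: 0.653
```

apply_moves([
  [0.2,0,0,0,0],
  [0.0,0,0,0,0],
  [0.0,0,0,0,0],
  [0.0,0,0,0,0],
  [0.0,0,0,0,0],
  [0.0,-20,0,0,0],
  [0.0,-40,0,0,0],
  [0.0,-40,0,0,0],
  [0.0,-40,0,0,0],
  [0.2,-40,0,0,0],
])

```text
t: 24.15
eef_pos: [402.4, 298.9, 208.3]
tcp_rot: [0.021, 1.571, -1.429]
ft_force: [-0.2, -0.7, -0.4]
opening: 0.956
```

apply_moves([
  [0.2,0,5,37,0],
  [0.2,0,5,42,0],
  [0.2,0,5,42,0],
  [0.2,0,5,42,0],
  [0.2,0,5,42,0],
  [0.2,0,0,42,0],
  [0.2,0,0,42,0],
  [0.2,0,0,42,0],
  [0.2,0,0,42,0],
  [0.2,0,0,42,0],
])

```text
t: 25.15
eef_pos: [477.7, -111.6, 206.7]
tcp_rot: [0.868, 1.571, -0.581]
ft_force: [0.6, 0.0, -0.3]
opening: 0.803
```

apply_moves([
  [0.2,0,0,42,0],
  [0.2,0,0,42,0],
  [0.2,0,0,42,0],
  [0.2,0,0,42,0],
  [0.2,0,0,0,0],
  [0.2,0,0,0,0],
])

```text
t: 25.75
eef_pos: [497.9, -277.0, 206.1]
tcp_rot: [-2.383, 1.57, 2.45]
ft_force: [-0.7, 0.2, -0.2]
opening: 0.802
```

Run:
```python
from h import *
go(499.3,-280.3,56.5,97)
a=cam("scene")["pixels"][120:270,100:480]; b=cam("top")["pixels"]
cv2.imwrite("pics/s7.png",np.vstack([cv2.resize(a,(760,300)),cv2.resize(b[120:270,90:470],(760,300))])[:,:,::-1])
```

```text
t 25.8 pos [ 497.9 -277.   206.1] op 0.80 F [-0.7  0.2 -0.2] tool-shift [149.6   1.1   3.5] jawdir -83.1 turn(+x tool = cw from above) -0.1
```

View pics/s7.png

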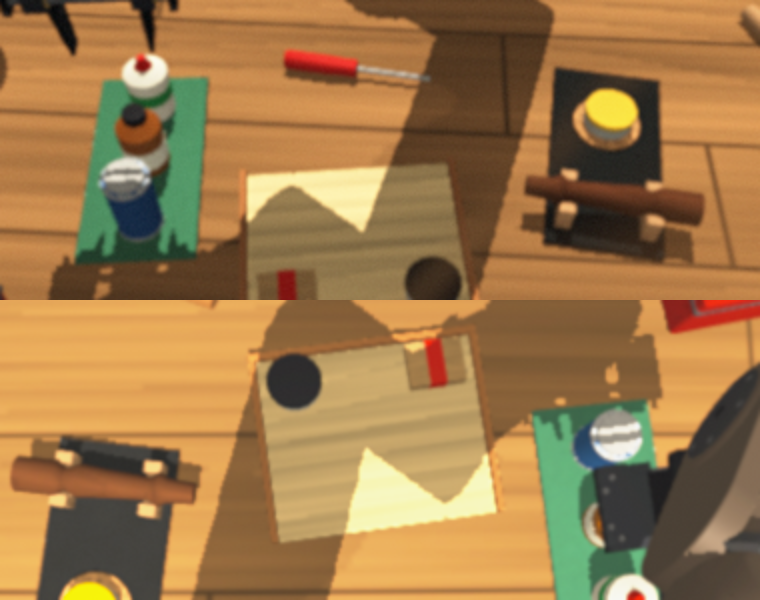

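Run:
```python
from h import *
for n,b in (("top",(100,240,180,310)),("scene",(370,150,440,205))):
    c=cam(n);hsv=cv2.cvtColor(c["pixels"],cv2.COLOR_RGB2HSV)
    x0,y0,x1,y1=b
    m=cv2.inRange(hsv,np.array((24,170,100)),np.array((34,255,255)))[y0:y1,x0:x1]
    q=max(cv2.findContours(m,cv2.RETR_EXTERNAL,cv2.CHAIN_APPROX_NONE)[0],key=cv2.contourArea)
    (u,v),ax,_=cv2.fitEllipse(q);print(n,u+x0,v+y0,ax,back(c,[(u+x0,v+y0)],38).round(1))
```

```text
top 133.79097747802734 275.6522560119629 (28.19126319885254, 28.977149963378906) [[401.5 298.9  38. ]]
scene 405.28551864624023 174.19487190246582 (16.222431182861328, 23.630577087402344) [[404.6 298.5  38. ]]
```

The tin is centred to within about 2 mm. Next comes the amber bottle's return.

apply_moves([
  [0.2,30,1,3,0],
  [0.2,30,0,0.5,0],
  [0.2,30,0,0,0],
  [0.2,30,0,0,0],
  [0.2,20,0,0,0],
  [0.2,9.5,0,0,0],
  [0.2,0,0,0,0],
  [0.7,0,0,0,0],
  [0.7,0,0,0,0],
  [0.7,0,0,0,0],
])

```text
t: 26.95
eef_pos: [500.1, -280.1, 58.1]
tcp_rot: [0.795, 1.569, -0.654]
ft_force: [-0.5, -0.0, 0.2]
opening: 0.602
```

apply_moves([
  [0.7,0,0,0,0],
  [0.7,0,0,0,0],
  [0.7,0,0,0,0],
  [0.7,-10,0,0,0],
  [0.7,-30,0,0,0],
  [0.7,-35,0,0,0],
  [0.7,-35,0,0,0],
  [0.7,-35,0,0,0],
  [0.7,0,12,-25,0],
  [0.7,0,12,-33,0],
])

```text
t: 27.95
eef_pos: [516.6, -219.8, 203.6]
tcp_rot: [0.854, 1.568, -0.598]
ft_force: [0.1, 0.4, -2.6]
opening: 0.558
```

apply_moves([
  [0.7,0,12,-33,0],
  [0.7,0,12,-33,0],
  [0.7,0,12,-33,0],
  [0.7,0,12,-33,0],
  [0.7,0,12,-33,0],
  [0.7,0,12,-33,0],
  [0.7,0,12,-33,0],
  [0.7,0,12,-30,0],
  [0.7,0,0,0,0],
  [0.7,0,0,0,0],
])

```text
t: 28.95
eef_pos: [579.7, 51.8, 202.2]
tcp_rot: [-1.243, 1.57, -2.691]
ft_force: [-0.7, -0.7, -2.2]
opening: 0.555
```

Run:
```python
from h import *
go(579.5,50.7,56.5,97)
```

```text
t 28.9 pos [579.7  51.8 202.2] op 0.56 F [-0.7 -0.7 -2.2] tool-shift [145.7  -0.3   1. ] jawdir -82.9 turn(+x tool = cw from above) 0.1
```

apply_moves([
  [0.7,30,0,1,0],
  [0.7,30,0,0,0],
  [0.7,30,0,0,0],
  [0.7,30,0,0,0],
  [0.7,15,0,0,0],
  [0.7,6,0,0,0],
  [0.7,3,0,0,0],
  [0.7,0,0,0,0],
  [0.7,0,0,0,0],
])

```text
t: 29.85
eef_pos: [580.6, 50.1, 59.1]
tcp_rot: [1.354, 1.569, -0.095]
ft_force: [1.2, 0.1, -1.8]
opening: 0.562
```

Run:
```python
from h import *
go(579.5,50.7,57.5,97)
```

```text
t 29.9 pos [580.6  50.1  59.1] op 0.56 F [ 1.2  0.1 -1.8] tool-shift [ 1.6 -1.  -0.8] jawdir -83.0 turn(+x tool = cw from above) -0.0
```

apply_moves([
  [0.7,1.5,-1,0,0],
  [0.7,0,0,0,0],
  [0.2,0,0,0,0],
  [0.2,0,0,0,0],
  [0.2,0,0,0,0],
  [0.2,0,0,0,0],
  [0.2,0,0,0,0],
  [0.2,-30,0,0,0],
  [0.2,-40,0,0,0],
  [0.2,-40,0,0,0],
])

```text
t: 30.85
eef_pos: [578.9, 50.2, 167.6]
tcp_rot: [-1.657, 1.57, -3.106]
ft_force: [0.9, -0.1, 0.1]
opening: 0.796
```

apply_moves([
  [0.2,-38,0,0,0],
  [0.2,0,-3,35,0],
  [0.2,0,-3,36,0],
  [0.2,0,-3,36,0],
  [0.2,0,-3,36,0],
  [0.2,0,-3,36,0],
  [0.2,0,-3,36,0],
  [0.2,0,-4,36,0],
  [0.2,0,-4,36,0],
  [0.2,0,-4,34,0],
])

```text
t: 31.85
eef_pos: [588.2, -273.7, 204.5]
tcp_rot: [-1.596, 1.571, -3.045]
ft_force: [1.1, 0.8, 0.6]
opening: 0.796
```

apply_moves([
  [0.2,0,0,0,0],
  [0.2,0,0,0,0],
])

```text
t: 32.05
eef_pos: [588.0, -272.4, 204.2]
tcp_rot: [-2.333, 1.57, 2.5]
ft_force: [1.0, -0.5, -0.5]
opening: 0.798
```

Run:
```python
from h import *
go(588.7,-271.8,56.5,97)
```

```text
t 32.0 pos [ 588.  -272.4  204.2] op 0.80 F [ 1.  -0.5 -0.5] tool-shift [147.7   0.8  -0.4] jawdir -83.1 turn(+x tool = cw from above) -0.1
```

apply_moves([
  [0.2,30,0,0,0],
  [0.2,30,0,0,0],
  [0.2,30,0,0,0],
  [0.2,30,0,0,0],
  [0.2,20,0,0,0],
  [0.2,8,0,0,0],
  [0.2,0,0,0,0],
  [0.7,0,0,0,0],
  [0.7,0,0,0,0],
  [0.7,0,0,0,0],
])

```text
t: 33.05
eef_pos: [588.8, -272.2, 57.7]
tcp_rot: [0.888, 1.569, -0.561]
ft_force: [0.2, 0.2, -0.1]
opening: 0.603
```

apply_moves([
  [0.7,0,0,0,0],
  [0.7,0,0,0,0],
  [0.7,0,0,0,0],
  [0.7,-10,0,0,0],
  [0.7,-30,0,0,0],
  [0.7,-30,0,0,0],
  [0.7,-30,0,0,0],
  [0.7,-20,4,-20,0],
  [0.7,0,6,-32,0],
  [0.7,0,6,-32,0],
])

```text
t: 34.05
eef_pos: [593.9, -186.2, 177.7]
tcp_rot: [0.987, 1.57, -0.464]
ft_force: [-0.3, -0.2, -3.0]
opening: 0.563
```

apply_moves([
  [0.7,0,6,-32,0],
  [0.7,0,6,-32,0],
  [0.7,0,6,-32,0],
  [0.7,0,0,0,0],
  [0.7,0,0,0,0],
])

```text
t: 34.55
eef_pos: [600.2, -88.9, 177.0]
tcp_rot: [0.059, 1.57, -1.389]
ft_force: [-0.3, -0.7, -1.3]
opening: 0.564
```

Run:
```python
from h import *
go(600.6,-88.9,56.5,97)
```

```text
t 34.5 pos [600.2 -88.9 177. ] op 0.56 F [-0.3 -0.7 -1.3] tool-shift [120.5   0.3   0. ] jawdir -82.9 turn(+x tool = cw from above) 0.1
```

apply_moves([
  [0.7,30,0,0,0],
  [0.7,35,0,0,0],
  [0.7,30,0,0,0],
  [0.7,15,0,0,0],
  [0.7,7,0,0,0],
  [0.7,3,0,0,0],
  [0.7,0,0,0,0],
  [0.7,0,0,0,0],
])

```text
t: 35.35
eef_pos: [600.8, -90.0, 57.5]
tcp_rot: [1.096, 1.569, -0.353]
ft_force: [0.5, 0.5, -2.1]
opening: 0.561
```

apply_moves([
  [0.7,0,0,0,0],
  [0.2,0,0,0,0],
  [0.2,0,0,0,0],
  [0.2,0,0,0,0],
  [0.2,0,0,0,0],
  [0.2,0,0,0,0],
  [0.2,-30,0,0,0],
  [0.2,-40,0,0,0],
  [0.2,-40,0,0,0],
  [0.2,-37,0,0,0],
])

```text
t: 36.35
eef_pos: [600.2, -89.2, 205.5]
tcp_rot: [1.091, 1.57, -0.358]
ft_force: [0.2, 0.3, 0.3]
opening: 0.797
```

apply_moves([
  [0.2,0,-26,22,0],
  [0.2,0,-27,22,0],
  [0.2,0,-27,22,0],
  [0.2,0,-27,22,0],
  [0.2,0,-27,22,0],
  [0.2,0,-27,22,0],
  [0.2,0,-27,22,0],
  [0.2,0,-27,22,0],
  [0.2,0,0,0,0],
  [0.2,0,0,0,0],
])

```text
t: 37.35
eef_pos: [408.0, -290.4, 203.8]
tcp_rot: [1.218, 1.571, -0.232]
ft_force: [0.1, 1.3, -0.8]
opening: 0.8
```

Run:
```python
from h import *
go(409,-289.6,55,97)
```

```text
t 37.4 pos [ 408.  -290.4  203.8] op 0.80 F [ 0.1  1.3 -0.8] tool-shift [148.8   1.   -0.7] jawdir -83.1 turn(+x tool = cw from above) -0.1
```

apply_moves([
  [0.2,30,1,-0.5,0],
  [0.2,30,0,0,0],
  [0.2,30,0,0,0],
  [0.2,30,0,0,0],
  [0.2,20,0,0,0],
  [0.2,9,0,0,0],
  [0.2,0,0,0,0],
  [0.7,0,0,0,0],
  [0.7,0,0,0,0],
  [0.7,0,0,0,0],
])

```text
t: 38.35
eef_pos: [409.6, -289.7, 55.5]
tcp_rot: [0.685, 1.569, -0.764]
ft_force: [0.5, -0.2, 0.4]
opening: 0.609
```

apply_moves([
  [0.7,0,0,0,0],
  [0.7,0,0,0,0],
  [0.7,0,0,0,0],
  [0.7,-10,0,0,0],
  [0.7,-30,0,0,0],
  [0.7,-35,0,0,0],
  [0.7,-35,0,0,0],
  [0.7,-35,0,0,0],
  [0.7,0,15,-22,0],
  [0.7,0,20,-30,0],
])

```text
t: 39.35
eef_pos: [437.6, -233.9, 201.2]
tcp_rot: [0.736, 1.568, -0.716]
ft_force: [1.5, 0.2, -4.0]
opening: 0.56
```

apply_moves([
  [0.7,0,20,-30,0],
  [0.7,0,20,-30,0],
  [0.7,0,20,-30,0],
  [0.7,0,20,-30,0],
  [0.7,0,20,-30,0],
  [0.7,0,20,-30,0],
  [0.7,0,10,-17,0],
  [0.7,0,0,0,0],
  [0.7,0,0,0,0],
])

```text
t: 40.25
eef_pos: [542.3, -22.1, 199.7]
tcp_rot: [-1.354, 1.57, -2.802]
ft_force: [-0.1, -1.0, -2.3]
opening: 0.558
```

Run:
```python
from h import *
go(542.7,-22.6,55.5,97)
```

```text
t 40.2 pos [542.3 -22.1 199.7] op 0.56 F [-0.1 -1.  -2.3] tool-shift [144.2   0.4   0.5] jawdir -83.0 turn(+x tool = cw from above) 0.0
```

apply_moves([
  [0.7,30,0,0,0],
  [0.7,30,0,0,0],
  [0.7,30,0,0,0],
  [0.7,30,0,0,0],
  [0.7,15,0,0,0],
  [0.7,6,0,0,0],
  [0.7,3,0,0,0],
  [0.7,0,0,0,0],
  [0.7,0,0,0,0],
])

```text
t: 41.15
eef_pos: [543.1, -22.6, 56.5]
tcp_rot: [1.215, 1.569, -0.234]
ft_force: [-0.2, -0.3, -4.5]
opening: 0.559
```

apply_moves([
  [0.7,0.5,0,0,0],
  [0.2,0,0,0,0],
  [0.2,0,0,0,0],
  [0.2,0,0,0,0],
  [0.2,0,0,0,0],
  [0.2,0,0,0,0],
  [0.2,-30,0,0,0],
  [0.2,-40,0,0,0],
  [0.2,-40,0,0,0],
  [0.2,-37,0,0,0],
])

```text
t: 42.15
eef_pos: [542.6, -22.2, 204.0]
tcp_rot: [1.099, 1.57, -0.35]
ft_force: [1.1, -0.4, -0.9]
opening: 0.8
```

apply_moves([
  [0.2,0,-20,30,0],
  [0.2,0,-20,40,0],
  [0.2,0,-20,40,0],
  [0.2,0,-20,40,0],
  [0.2,0,-20,40,0],
  [0.2,0,-20,40,0],
  [0.2,0,-20,40,0],
  [0.2,0,-20,40,0],
  [0.2,0,0,0,0],
  [0.2,0,0,0,0],
])

```text
t: 43.15
eef_pos: [421.0, -349.9, 201.9]
tcp_rot: [-2.694, 1.57, 2.138]
ft_force: [-0.0, 0.0, -0.7]
opening: 0.798
```

Run:
```python
from h import *
go(0,0,0)
i=[cv2.imread("pics/top0.png"),cam("top")["pixels"][:,:,::-1],cv2.imread("pics/scene0.png"),cam("scene")["pixels"][:,:,::-1]]
a=np.hstack([cv2.resize(k[125:245,205:345],(400,300)) for k in i[:2]]);b=np.hstack([cv2.resize(k[185:290,210:350],(400,300)) for k in i[2:]])
cv2.imwrite("pics/f.png",np.vstack([a,b]))
```

```text
t 43.1 pos [ 421.  -349.9  201.9] op 0.80 F [-0.   0.  -0.7] tool-shift [ 202.1 -376.2 -397.6] jawdir -83.1
```

View pics/f.png

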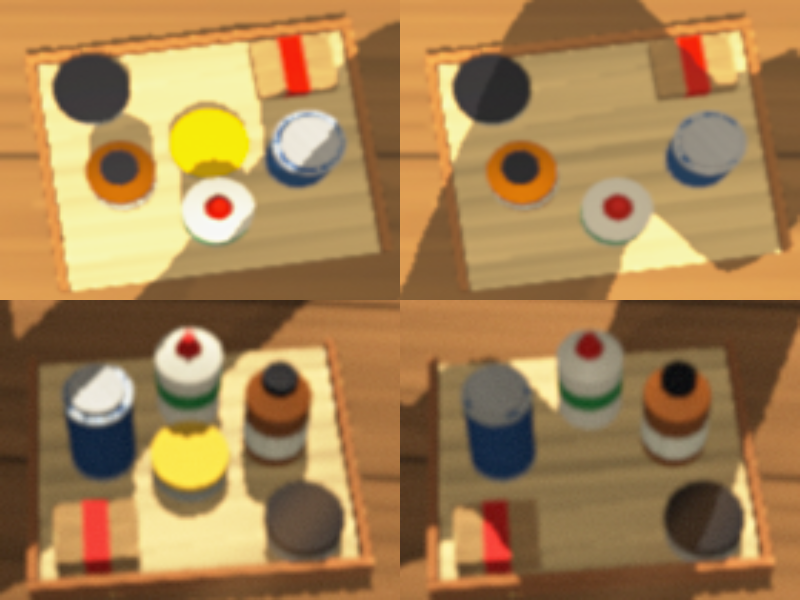

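The before and after views match: amber cap (119,167) vs (519,167), can (307,140) vs (707,142) and nozzle (218,207) vs (618,207). The right-hand panels start at column 400, so shifts are at most about 3 mm. Everything stands upright, so I'll hand in.

```bash
python3 -c "
from h import *
print(env.job_done())"
```

```text
the job is handed in; nothing more can be done
None
```

The job is done and handed in at about 43 s of the 136 s allowed; the robot gives no verdict, so these are my own checks.

- **Order:** I stood the glue, the can and the amber bottle on the green board without visibly moving the tin. Then I set the yellow-lidded tin on the coaster, and returned amber, can and glue to the tray.
- **Tall things:** the before and after pictures from both cameras show all three upright and within about 3 mm of where they started.
- **Bystanders:** the black-lidded tin and the carton had not moved in those same pictures.
- **Wax tin:** I measured it about 2 mm from the coaster's centre right after placing it. I did not measure it again, but nothing went near it afterwards.
- **Disagreement:** at the start, the two cameras differed by 7 to 10 mm in x for the amber bottle and the can. I gripped at the average and put each back at its own grip position, so this did not affect where they ended up.

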